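# Pin the rest bar and draw out its packing

## Task

The hinged rest bar with the block standing on it is propped level on packing strips: while all the strips are still in place, push the loose lock pin fully home through the cheeks and the end of the bar. Then draw every packing strip out from under the bar, without letting the bar rise or drop or the block shift or tip, and lay all the strips in the shallow wooden tray, leaving the pin in and the ink bottle behind the bar standing where it was.

Things in the scene. Friction and masses are not known exactly. Their poses are not given: they have to be found in the camera images.
- fixture_hole (a point): Centre of the front mouth of the pin hole, 38 mm over the bench. x = the direction in which the pin goes in (away from the robot), y along the bar towards its pin end (left), z up. In these axes (mm): front cheek x 0 to 10, end of the bar x 18 to 62, rear cheek x 70 to 80; each has a 15 mm round hole, in line while the bar rests on the strips. Cheeks 40 wide, tops 60 over the bench.
- fixture: Fixture fixed to the bench (place and yaw vary); origin on the bench under its middle, axes as the hole's. Base plate 76 (x) x 330 (y), 10 mm thick. The bar lies along y at x -22 to 22, hinge at y -135, pin hole at y 130. Strips stand on the plate across under the bar, along x, middles at x about -33 and y about -96, -51, -6, 39, 84 (some absent), standing out about 70 mm in front of the bar (-x).
- rest_bar (a joint): Angle of the steel rest bar (44 mm wide, 18 mm thick, 265 mm from hinge to pin, 0.6 kg) about its hinge at the right-hand end; 0 = level on the strips, positive = pin end raised. Turns freely: unpropped and unpinned its pin end falls 20 mm (-0.075). When pinned and unpropped it settles up to about 4 mm onto the pin.
- bar_mid (a point): Point on the top face of the bar, half-way across its width, 135 mm from the hinge; axes as the fixture's when level. The top is 47 mm over the bench.
- load_centre (a point): Centre of the dark upright steel block (44 x 47 mm, 80 mm tall, about 0.8 kg) that stands loose on the bar; z up.
- pin_grip (a point): Centre of the square grip (18 x 18 mm, 45 mm long along x) of the loose steel lock pin, 129 mm long in all, about 0.12 kg, lying on the bench to the left. x points along the pin to its tip. The shaft is 12 mm in diameter, starts 22.5 mm from this point and ends in a taper. Balance lies within the grip, 10 mm towards the tip.
- pin_tip (a point): Tip of the lock pin, 106.5 mm from the middle of the grip. Fully home, the grip's end meets the front cheek and the tip is 84 mm past the front mouth of the hole.
- tray_floor (a point): Middle of the inner floor of the loose shallow wooden tray (0.7 kg) to the right: inside 158 mm (its x) by 194 mm (its y), floor 5 mm over the bench, rim 14 mm over the bench.
- ink_bottle: Loose upright blue ink bottle with a black cap, a bystander, 41 mm in diameter, 72 mm tall, behind the fixture; origin at the centre of its underside.
- strip_1_centre (a point): Centre of a ground steel packing strip, a plain bar 120 mm long (its y), 11 mm wide (its x), 19 mm high (its z) as it stands, about 0.19 kg. Number of strips varies; an absent one gives None.
- strip_2_centre (a point): Centre of a ground steel packing strip, a plain bar 120 mm long (its y), 11 mm wide (its x), 19 mm high (its z) as it stands, about 0.19 kg. Number of strips varies; an absent one gives None.
- strip_3_centre (a point): Centre of a ground steel packing strip, a plain bar 120 mm long (its y), 11 mm wide (its x), 19 mm high (its z) as it stands, about 0.19 kg. Number of strips varies; an absent one gives None.
- strip_4_centre (a point): Centre of a ground steel packing strip, a plain bar 120 mm long (its y), 11 mm wide (its x), 19 mm high (its z) as it stands, about 0.19 kg. Number of strips varies; an absent one gives None.
- strip_5_centre (a point): Centre of a ground steel packing strip, a plain bar 120 mm long (its y), 11 mm wide (its x), 19 mm high (its z) as it stands, about 0.19 kg. Number of strips varies; an absent one gives None.
Mind the look-alikes: they are no part of the job. What is shaped like the part that bears strip_3_centre but blue or turquoise is not meant.

How it is judged:
By the outcome, as a careful person would: the job done as asked, in the order asked, and still so for the second after the job is handed in, with the robot touching nothing.
Of strip_1, strip_2, strip_3, strip_4, strip_5 only 3 to 5 are there at a start; the rules pass over those that are not, and their reading is None.
At some moment in a run one of lock_pin, strip_tray may be knocked a few centimetres aside while the robot is not near it.
Once in a run the grip may slacken for a moment while it holds something.
It also fails if it takes over 210 s, if anything falls off the work surface, if the arm or the gripper's body presses on something with over 40 N, if the wrist force passes 120 N, or if a joint passes its speed limit or range.

## Robot

A 7-joint arm with a two-finger parallel gripper is mounted at the origin on a cart in front of the work surface, level with it; the furniture and walls round the work are solid. World frame = base frame: x ahead of the robot, y to its left, z up, the work surface at z = 0. Lengths are in m, angles in rad, forces in N, time in s.
With the tool pointing down it reaches from about 0.425 to 0.95 m from the base axis. Payload 4.7 kg.
Tool frame: the origin (TCP) lies on the centre line of the jaws, within the pads' length; the fingertips stand robot.nose_length ahead of it and the grasp point (between the pads) lies 8 mm behind it (robot.nose_length is the distance from the TCP to the fingertips, in m); z points along the fingers, x is the direction in which the jaws open and shut, and the axes are right-handed (so a half turn about z gives the same grasp; the last joint's range is limited). The gripper opens to 85 mm and grips with 20 to 120 N. Pads are 22 mm wide; open, the fingers measure 114 mm over their backs; the gripper's body (76 mm by 85 mm) begins 54 mm behind the grasp point. The pads swing forward as they close: fully open they stand 13 mm farther back than shut.
Start: joints at [1.233, 0.469, -0.049, 1.532, 0.024, 1.141, -0.082], TCP at [0.205, -0.643, 0.22] pointing down, gripper open.
Joint ranges: [-2.59, 2.59], [-0.33, 1.99], [-1.39, 1.29], [0.1, 2.45], [-1.04, 4.18], [0.21, 1.99], [-2.66, 2.66]. Speed limits (rad/s): [2.57, 2.57, 3.14, 3.14, 3.14, 3.14, 3.14].

## Interface

Orientations are given as [roll, pitch, yaw] about the fixed x, y, z axes, in that order (R = Rz(yaw) Ry(pitch) Rx(roll)).
In Python, from plant import robot gives the robot as it stands. Calls block until the motion is done:
- robot.goto(position, orientation): joint-space move of the TCP to a pose.
- robot.move_straight(position, vel=0.15, attitude=None, contact_N=None): straight line of the TCP; attitude=None keeps the orientation; vel is the mean speed in m/s. With contact_N (N) it stops when the force on the tool has changed by that much, and returns True; else False.
- robot.move_joints(angles): joint-space move.
- robot.grip(opening, strength=None): opening from 0.0 (shut) to 1.0 (fully open); strength is the grip in N (None keeps the last); returns when the fingers have stopped.
- robot.sleep(seconds).
- robot.inverse_kinematics(position, orientation): joint angles nearest the present ones, or None.
- robot.sense(): the state.
- robot.grab_frame(name): name is "side" or "top"; returns a dict with "image" (384x512x3 uint8, red, green, blue), "range_z" (384x512 float32, m along the optical axis (not along the pixel's ray), 0 where there is no reading), "fx", "fy", "cx", "cy" (pixels), "R" (3x3) and "t" (3): a world point X has camera coordinates R X + t. Camera axes: x right, y down, z forward; pixel columns grow to the right and rows downward; lengths in m; the calibration is good to about 2 mm. A picture is of the moment at which its call begins.
A pose or a line that the arm cannot do raises robot.IKError and nothing moves.
- robot.close_job(): hands the job in, once; it reports no verdict.
The state is a dict: "t": time; "joint_pos": joint angles; "joint_velocities": joint speeds; "effort": joint torques, N m; "tcp_pos": TCP position; "tcp_rot": TCP orientation; "wrist_force": force on the tool from outside, world axes, zero at the start; "torque": the same for the moment, N m; "opening": opening from 0.0 (shut) to 1.0 (fully open).
Only numpy, scipy, OpenCV 4.12 (cv2) and the standard library are available. Lean on these libraries where they do the work, as an engineer would, in place of code of your own. Each camera call takes 0.05 s, during which the arm holds its last target.

## Working session

There is one attempt and no reset: what is moved stays moved. The work goes in short steps, each a Python script; the robot and the scene stay as the last script left them, time stands still between calls to the robot, and variables do not carry over. Pictures are saved under pics/ and viewed, and the job is handed in when it is done.

```bash
ls; mkdir -p pics; python3 - <<'E'
from plant import robot
import cv2,numpy as np
s=robot.sense(); print({k:np.round(v,3).tolist() for k,v in s.items()}, robot.nose_length)
for n in("top","side"):
    f=robot.grab_frame(n); cv2.imwrite(f"pics/{n}0.png",f["image"][:,:,::-1])
    print(n,f["fx"],f["fy"],f["cx"],f["cy"],np.round(f["R"],3).tolist(),np.round(f["t"],3).tolist(), (-f["R"].T@f["t"]).round(3))
E
```

```text
pics
{'t': 0.0, 'joint_pos': [1.233, 0.469, -0.049, 1.534, 0.024, 1.141, -0.082], 'joint_velocities': [0.001, -0.002, 0.0, -0.0, -0.002, -0.0, 0.001], 'effort': [0.0, -51.03, -0.046, -23.771, 0.011, 0.008, 0.0], 'tcp_pos': [0.205, -0.642, 0.219], 'tcp_rot': [3.142, 0.002, -1.262], 'wrist_force': [-0.329, 0.116, -0.159], 'torque': [-0.004, -0.014, 0.019], 'opening': 0.999} 0.011
top 401.83371278137497 401.83371278137497 258.74170109642444 186.56512870462763 [[-0.012, -1.0, -0.019], [-0.997, 0.013, -0.075], [0.076, 0.018, -0.997]] [0.054, 0.559, 1.192] [0.468 0.025 1.231]
side 424.4298660633227 424.4298660633227 252.2034020059295 196.79248651824588 [[0.601, -0.799, 0.025], [-0.398, -0.326, -0.857], [0.693, 0.505, -0.514]] [-0.311, 0.272, 0.821] [-0.274 -0.575  0.663]
```

View pics/top0.png

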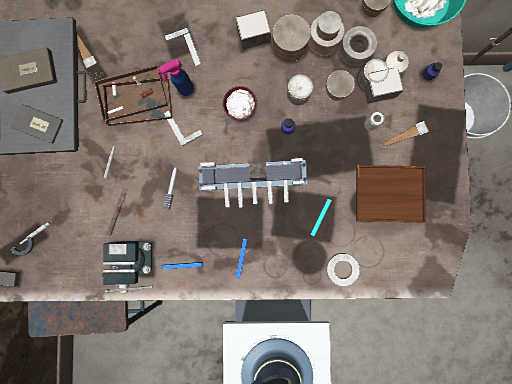

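View pics/side0.png

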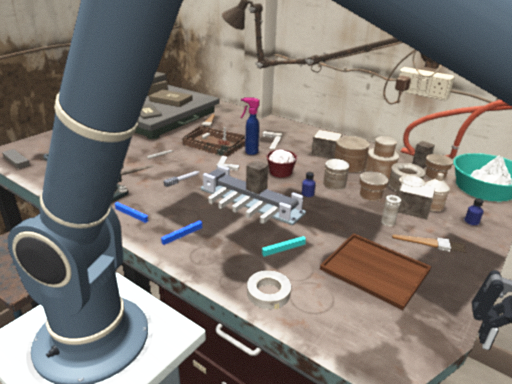

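```bash
python3 - <<'E'
import cv2
t=cv2.imread("pics/top0.png"); cv2.imwrite("pics/z1.png",cv2.resize(t[145:220,150:320],None,fx=4.7,fy=4.7,interpolation=cv2.INTER_CUBIC))
s=cv2.imread("pics/side0.png"); cv2.imwrite("pics/z2.png",cv2.resize(s[150:240,155:315],None,fx=5,fy=5,interpolation=cv2.INTER_CUBIC))
E
```

```text
(no output)
```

View pics/z1.png

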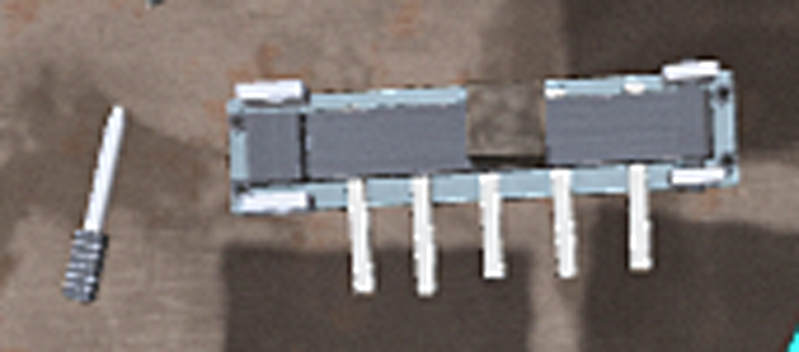

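View pics/z2.png

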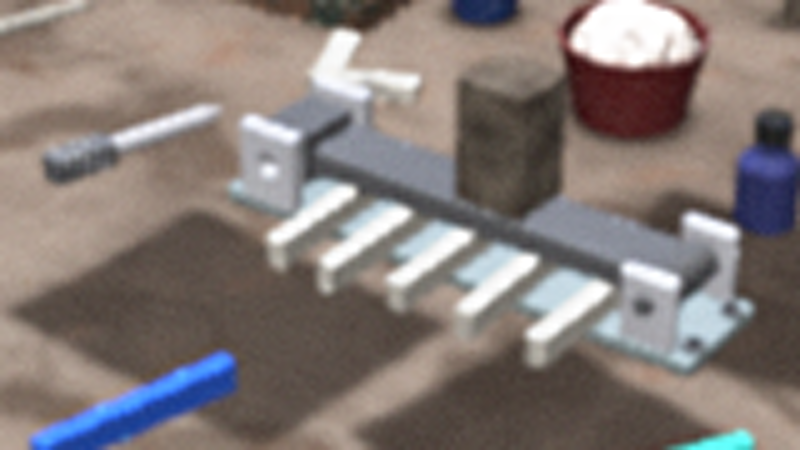

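```bash
cat > h.py <<'E'
from plant import robot
import numpy as np, cv2
def frame(n):
    f=robot.grab_frame(n); f["n"]=n; return f
def ray(f,uv,z):
    uv=np.atleast_2d(np.asarray(uv,float))
    d=np.c_[(uv[:,0]-f["cx"])/f["fx"],(uv[:,1]-f["cy"])/f["fy"],np.ones(len(uv))]@f["R"]
    c=-f["R"].T@f["t"]
    return c+d*((z-c[2])/d[:,2])[:,None]
def proj(f,X):
    p=np.atleast_2d(X)@f["R"].T+f["t"]
    return np.c_[p[:,0]/p[:,2]*f["fx"]+f["cx"],p[:,1]/p[:,2]*f["fy"]+f["cy"]]
def save(f,name,box=None,k=5):
    im=f["image"][:,:,::-1]
    if box: x0,y0,x1,y1=box; im=cv2.resize(im[y0:y1,x0:x1],None,fx=k,fy=k,interpolation=cv2.INTER_CUBIC)
    cv2.imwrite(f"pics/{name}.png",im)
E
python3 - <<'E'
from h import *
f=frame("top"); im=f["image"].astype(int)
mn=im.min(2)
def comps(m,zz):
    n,l,st,c=cv2.connectedComponentsWithStats(m.astype(np.uint8))
    for i in range(1,n):
        if st[i,4]>8 and 145<c[i][1]<220 and 150<c[i][0]<320:
            r=cv2.minAreaRect(np.argwhere(l==i)[:,::-1].astype(np.float32))
            print(st[i],np.round(c[i],1),ray(f,c[i],zz).round(4)[0],np.round(r[1],1),round(r[2],1))
comps(mn>205,0.029)
hsv=cv2.cvtColor(f["image"],cv2.COLOR_RGB2HSV)
for n,p in dict(cheek=(207,164),bar=(240,170),plate=(250,185),pin=(172,180),grip=(168,202),tray=(390,190),strip=(241,195),block=(258,172)).items(): print(n,f["image"][p[1],p[0]],hsv[p[1],p[0]],ray(f,p,0.03).round(3)[0],f["range_z"][p[1],p[0]])
E
```

```text
[292 158  11   4  26] [296.8 159.5] [ 0.6397 -0.069   0.029 ] [ 2.3 10. ] 83.7
[200 162  14   4  42] [206.8 163.6] [0.6309 0.2029 0.029 ] [ 3. 13.] 90.0
[168 168   8  26  67] [171.7 180.6] [0.5808 0.309  0.029 ] [ 2.5 25.9] 12.5
[267 181   5  23  75] [269.4 191.5] [0.5441 0.0148 0.029 ] [22.  4.] 90.0
[284 180   4  22  75] [285.3 191.2] [ 0.5444 -0.0327  0.029 ] [21.  3.] 90.0
[293 181  11   3  29] [297.5 181.9] [ 0.572  -0.0698  0.029 ] [ 2. 10.] 90.0
[237 183   5  24  77] [239.5 194.4] [0.5366 0.1047 0.029 ] [23.2  3.4] 86.4
[252 182   5  22  76] [253.9 192.2] [0.5427 0.0613 0.029 ] [21.2  3.3] 87.0
[224 184   5  23  75] [226.  195.1] [0.5351 0.1453 0.029 ] [22.2  3.3] 86.2
[202 186  13   4  43] [207.9 187.3] [0.5591 0.1996 0.029 ] [ 3. 12.] 90.0
cheek [238 241 251] [113  13 251] [0.63  0.202 0.03 ] 1.1845703
bar [113 117 129] [113  32 129] [0.61  0.102 0.03 ] 1.1916677
plate [163 181 195] [103  42 195] [0.564 0.073 0.03 ] 1.2238499
pin [239 245 254] [108  15 254] [0.583 0.308 0.03 ] 1.2230488
grip [108 112 125] [113  35 125] [0.516 0.32  0.03 ] 1.2184776
tray [111  69  44] [ 11 154 111] [ 0.544 -0.344  0.03 ] 1.2218789
strip [220 223 225] [102   6 225] [0.535 0.1   0.03 ] 1.2083359
block [119 107 101] [ 10  39 119] [0.603 0.048 0.03 ] 1.1093111
```

```bash
cat >> h.py <<'E'
K=8
def up(f,box):
    x0,y0,x1,y1=box
    im=cv2.resize(f["image"][y0:y1,x0:x1],None,fx=K,fy=K,interpolation=cv2.INTER_CUBIC)
    return im,lambda q:(np.asarray(q,float)+0.5)/K-0.5+[x0,y0]
def rects(f,box,maskfn,z,amin=8):
    """components of mask in upsampled box -> list of (centre xyz, len, wid, angle of long axis, comp box px)"""
    im,back=up(f,box); m=maskfn(im).astype(np.uint8)
    n,l,st,c=cv2.connectedComponentsWithStats(m); out=[]
    for i in range(1,n):
        if st[i,4]<amin*K*K: continue
        P=ray(f,back(np.argwhere(l==i)[:,::-1]),z)[:,:2]
        (c0,(a,b),th)=cv2.minAreaRect((P*1000).astype(np.float32))
        if a<b: a,b,th=b,a,th+90
        th=(th+90)%180-90
        m0=P.mean(0); w,V=np.linalg.eigh(np.cov(P.T)); d=V[:,1]; pa=np.degrees(np.arctan2(d[1],d[0])); pa=(pa+90)%180-90
        out.append(dict(mean=m0.round(4),rc=(np.array(c0)/1000).round(4),L=round(a,1),W=round(b,1),th=round(th,2),pca=round(pa,2)))
    return out
white=lambda im:im.min(2)>200
def traymask(im):
    h=cv2.cvtColor(im,cv2.COLOR_RGB2HSV); return (h[:,:,1]>110)&(h[:,:,0]<20)&(h[:,:,2]<190)
def gripmask(im):
    i=im.astype(int); return (i[:,:,2]>i[:,:,0]+3)
E
python3 - <<'E'
from h import *
f=frame("top")
for n,b in dict(LR=(195,155,220,168),LF=(195,182,220,192),RR=(285,154,310,165),RF=(288,177,308,185)).items(): print(n,rects(f,b,white,.06))
print("strips");
for o in rects(f,(220,178,292,215),white,.029): print(o)
print("pin white",rects(f,(155,155,188,196),white,.009))
print("pin all",rects(f,(155,155,188,215),gripmask,.009))
print("tray",rects(f,(340,150,450,240),traymask,.014,200))
save(f,"pin",(155,160,190,215),10)
E
```

```text
LR [{'mean': array([0.6265, 0.1981]), 'rc': array([0.6256, 0.1984]), 'L': 39.9, 'W': 11.4, 'th': -86.54, 'pca': np.float64(-87.8)}]
LF [{'mean': array([0.5569, 0.195 ]), 'rc': array([0.5567, 0.1958]), 'L': 40.5, 'W': 11.3, 'th': -88.24, 'pca': np.float64(-86.57)}]
RR [{'mean': array([ 0.6354, -0.0662]), 'rc': array([ 0.6354, -0.0662]), 'L': 33.2, 'W': 8.2, 'th': -85.46, 'pca': np.float64(-85.18)}]
RF [{'mean': array([ 0.5692, -0.0685]), 'rc': array([ 0.5693, -0.0689]), 'L': 31.7, 'W': 8.7, 'th': -86.95, 'pca': np.float64(-86.5)}]
strips
{'mean': array([ 0.5455, -0.0331]), 'rc': array([ 0.5463, -0.0334]), 'L': 65.4, 'W': 11.3, 'th': 0.77, 'pca': np.float64(0.88)}
{'mean': array([0.5444, 0.0147]), 'rc': array([0.5427, 0.0156]), 'L': 68.1, 'W': 14.7, 'th': 0.72, 'pca': np.float64(3.25)}
{'mean': array([0.5434, 0.0609]), 'rc': array([0.5419, 0.0612]), 'L': 65.4, 'W': 13.9, 'th': 0.48, 'pca': np.float64(2.17)}
{'mean': array([0.5364, 0.1045]), 'rc': array([0.536 , 0.1044]), 'L': 73.6, 'W': 11.8, 'th': 3.63, 'pca': np.float64(3.39)}
{'mean': array([0.5358, 0.1451]), 'rc': array([0.5362, 0.1448]), 'L': 71.0, 'W': 12.3, 'th': 3.86, 'pca': np.float64(4.53)}
pin white [{'mean': array([0.5822, 0.3136]), 'rc': array([0.5833, 0.3136]), 'L': 82.5, 'W': 8.9, 'th': -12.26, 'pca': np.float64(-12.37)}]
pin all [{'mean': array([0.5507, 0.3195]), 'rc': array([0.5605, 0.3175]), 'L': 127.9, 'W': 21.3, 'th': -12.02, 'pca': np.float64(-12.13)}]
tray [{'mean': array([ 0.5349, -0.3508]), 'rc': array([ 0.5354, -0.3505]), 'L': 208.1, 'W': 170.8, 'th': 88.18, 'pca': np.float64(88.14)}]
```

View pics/pin.png

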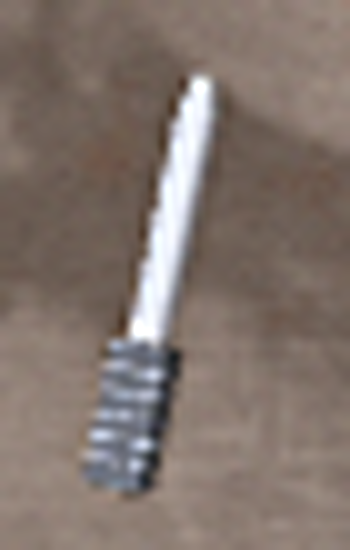

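```bash
cat >> h.py <<'E'
PI=np.pi
def S():
    s=robot.sense(); return s
def tcp(): return np.array(robot.sense()["tcp_pos"])
class Fx:  # fixture frame estimate
    yaw=0.041; o=np.array([0.5917,0.1966]) # centre of pin cheeks (fixture y=130)
    @classmethod
    def w(c,x,y,z):
        cs,sn=np.cos(c.yaw),np.sin(c.yaw); y=y-130
        return np.array([c.o[0]+(x*cs-y*sn)/1000, c.o[1]+(x*sn+y*cs)/1000, z/1000])
    @classmethod
    def inv(c,p):
        d=(np.asarray(p)[:2]-c.o)*1000; cs,sn=np.cos(c.yaw),np.sin(c.yaw)
        return np.array([d[0]*cs+d[1]*sn, -d[0]*sn+d[1]*cs+130])
E
python3 - <<'E'
from h import *
yw=Fx.yaw-PI/2
O=[PI,0,yw]
print([robot.inverse_kinematics(Fx.w(*p),O) is not None for p in[(-42,180,250),(-42,180,53),(-75,-96,16),(-135,-96,16),(-135,84,16),(-145,-6,16)]])
robot.goto(Fx.w(-42,185,200),O); robot.grip(0.0,60)
robot.move_straight(Fx.w(-42,185,54),vel=.2)
print("err",(tcp()-Fx.w(-42,185,54))*1000, S()["wrist_force"])
r=robot.move_straight(Fx.w(-42,150,54),vel=.03,contact_N=4); a=tcp(); print(r,Fx.inv(a),S()["t"],S()["wrist_force"])
robot.move_straight(Fx.w(-42,185,54),vel=.2)
robot.move_straight(Fx.w(-42,185,90),vel=.2);robot.move_straight(Fx.w(-42,75,90),vel=.2);robot.move_straight(Fx.w(-42,80,54),vel=.2)
r=robot.move_straight(Fx.w(-42,110,54),vel=.03,contact_N=4); b=tcp(); print(r,Fx.inv(b),S()["t"],S()["wrist_force"])
robot.move_straight(Fx.w(-42,80,54),vel=.2)
robot.move_straight(Fx.w(-42,80,200),vel=.2)
print((Fx.inv(a)+Fx.inv(b))/2, S()["t"])
E
```

```text
[True, True, True, True, True, True]
err [0.65984281 0.83942837 1.10854305] [-1.00040389  0.2095381   0.47798416]
False [-42.05033015 150.31311543] 6.5083 [-0.61267728 -0.40284766 -0.87262296]
False [-41.95555914 109.68074586] 9.35 [-1.31773705  0.07674629 -0.13928574]
[-42.00294465 129.99693064] 10.5333
```

```bash
python3 - <<'E'
from h import *
O=[PI,0,Fx.yaw-PI/2]
robot.move_straight(Fx.w(-42,75,90),vel=.3);robot.move_straight(Fx.w(-42,90,54),vel=.2)
print(S()["opening"],S()["t"])
f=frame("side"); save(f,"s1",(150,110,310,230)); f=frame("top"); save(f,"t1",(180,130,310,230),6)
E
```

```text
-0.0012218133851092006 11.3917
```

View pics/s1.png

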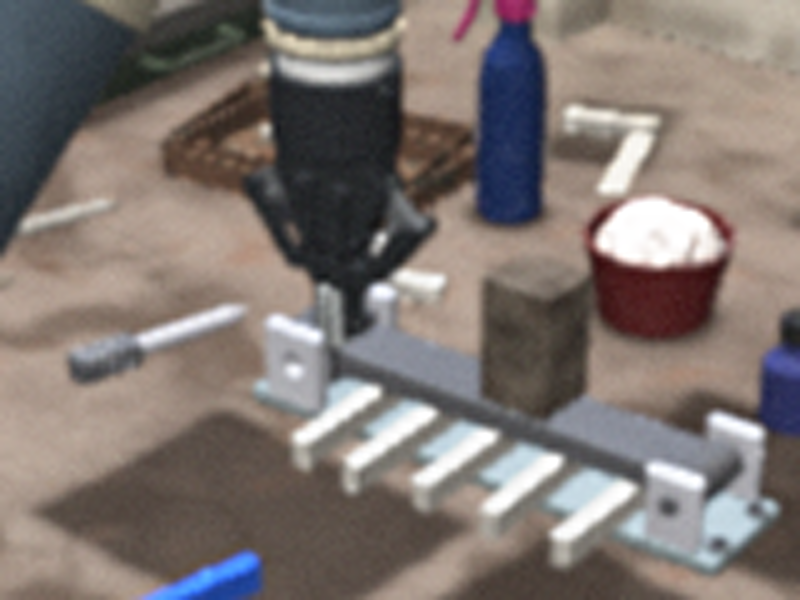

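View pics/t1.png

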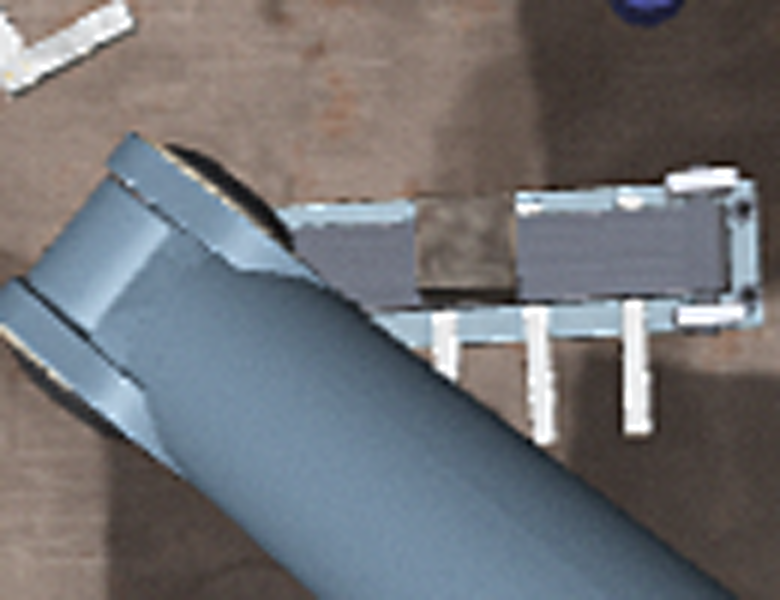

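```bash
python3 - <<'E'
from h import *
f=frame("side"); p=tcp(); print(p,Fx.inv(p),Fx.w(-42,90,54), S()["tcp_rot"])
for q in(p,p-[0,0,.011]): print(proj(f,q))
for n,q in dict(hole=(-40,130,38),cheekTL=(-40,150,60),cheekTR=(-40,110,60),rearTL=(30,150,60)).items(): print(n,(proj(f,Fx.w(*q))[0]-[150,110])*5)
print((proj(f,p-[0,0,.011])-[150,110])*5)
t=f["t"]; print(f["range_z"][174,217], (f["R"]@p+f["t"])[2])
E
```

```text
[0.5526255  0.15498328 0.05580759] [-40.74747078  90.01985798] [0.55137484 0.1549121  0.054     ] [-3.13864599e+00  3.51695515e-04 -1.53039820e+00]
[[217.93964473 180.92081772]]
[[218.00164542 184.17051949]]
hole [289.06778808 360.64655605]
cheekTL [262.39005377 319.02412177]
cheekTR [314.0025255  338.12770583]
rearTL [335.11368558 277.40399589]
[[340.00822708 370.85259745]]
1.23051 1.2535434507022605
```

```bash
python3 - <<'E'
from h import *
f=frame("side")
def pts(f,x0,y0,x1,y1,s=1):
    for v in range(y0,y1,s):
        print(v,end=": ")
        for u in range(x0,x1,s):
            d=float(f["range_z"][v,u])
            X=f["R"].T@(np.array([(u-f["cx"])/f["fx"],(v-f["cy"])/f["fy"],1])*d-f["t"])
            a=Fx.inv(X); print("%d,%d,%d"%(a[0],a[1],X[2]*1000),end=" | ")
        print()
pts(f,211,164,226,186,2)
E
```

```text
164: 119,249,0 | -49,99,112 | -48,93,113 | -51,83,117 | -51,76,119 | -46,72,119 | -51,62,124 | -51,54,126 | 
166: 105,238,0 | -53,96,108 | -48,93,106 | -51,83,111 | -51,76,113 | -45,73,112 | -48,64,116 | -51,54,120 | 
168: 93,228,0 | -47,102,97 | -49,92,101 | -51,83,105 | -43,82,102 | -41,77,102 | -33,76,100 | 29,118,61 | 
170: 83,219,0 | 89,216,-1 | -51,91,96 | -48,86,96 | -45,81,96 | -43,75,97 | -35,74,94 | 34,121,51 | 
172: -8,143,55 | -2,139,53 | -51,91,89 | -50,85,90 | -44,82,89 | -44,74,92 | -34,75,87 | 22,112,51 | 
174: -16,136,53 | -14,130,54 | -49,93,81 | -48,86,83 | -46,81,84 | -43,75,84 | -33,76,80 | 20,111,46 | 
176: -36,119,60 | -34,113,62 | -51,92,76 | -47,87,76 | -47,80,78 | -42,76,77 | 5,106,47 | 10,103,46 | 
178: -40,116,57 | -39,109,58 | -29,110,53 | -50,85,71 | -43,83,68 | -10,102,48 | -9,95,50 | 1,96,45 | 
180: -42,115,51 | -36,112,49 | -28,110,46 | -16,113,40 | -23,99,48 | -16,98,45 | -16,89,48 | -10,86,46 | 
182: -39,117,42 | -38,111,43 | -32,108,42 | -18,112,34 | -19,103,38 | -21,93,42 | -20,86,44 | -23,76,49 | 
184: -38,119,34 | -41,108,39 | -32,108,35 | -22,108,31 | -21,102,32 | -23,92,36 | -23,84,39 | -22,78,41 |
```

```bash
python3 - <<'E'
from h import *
robot.move_straight(Fx.w(-42,90,90),vel=.3);robot.move_straight(Fx.w(-60,205,90),vel=.3)
robot.move_straight(Fx.w(-60,205,30),vel=.2)
r=robot.move_straight(Fx.w(-60,205,-15),vel=.02,contact_N=3);print(r,tcp(),S()["t"],S()["wrist_force"])
robot.move_straight(Fx.w(-60,205,60),vel=.2)
robot.grip(0.3);robot.move_straight(Fx.w(-60,205,20),vel=.2)
r=robot.move_straight(Fx.w(-60,205,-15),vel=.02,contact_N=3);print(r,tcp(),S()["t"],S()["wrist_force"])
robot.move_straight(Fx.w(-60,205,60),vel=.2)
E
```

```text
True [ 0.52868922  0.26909502 -0.01115465] 14.675 [-0.57816955  0.23460405  4.7659622 ]
True [ 0.52861668  0.26908023 -0.01132117] 17.3 [-0.86718629 -0.48719781  5.08871916]
```

```bash
python3 - <<'E'
from h import *
robot.grip(0.0)
print(S()["opening"],Fx.inv(tcp()))
robot.move_straight(Fx.w(-44,185,33),vel=.2)
r=robot.move_straight(Fx.w(-44,150,33),vel=.03,contact_N=4); a=tcp(); print(r,Fx.inv(a),S()["t"],S()["wrist_force"])
robot.move_straight(Fx.w(-44,185,33),vel=.2)
robot.move_straight(Fx.w(-44,185,70),vel=.2);robot.move_straight(Fx.w(-44,80,70),vel=.3);robot.move_straight(Fx.w(-44,80,33),vel=.2)
r=robot.move_straight(Fx.w(-44,115,33),vel=.03,contact_N=4); b=tcp(); print(r,Fx.inv(b),S()["t"],S()["wrist_force"])
robot.move_straight(Fx.w(-44,80,33),vel=.2)
robot.move_straight(Fx.w(-44,80,80),vel=.2)
robot.move_straight(Fx.w(-80,130,60),vel=.2)
robot.move_straight(Fx.w(-80,130,33),vel=.2)
r=robot.move_straight(Fx.w(-40,130,33),vel=.03,contact_N=4); c=tcp(); print(r,Fx.inv(c),S()["t"],S()["wrist_force"])
robot.move_straight(Fx.w(-80,130,33),vel=.2)
robot.move_straight(Fx.w(-80,130,80),vel=.2)
print((Fx.inv(a)+Fx.inv(b))/2, S()["t"])
E
```

```text
0.00046821750714533305 [-60.42706065 204.83534829]
True [-44.01916682 162.90227117] 19.2917 [-0.56387426  1.55720944  1.88523659]
True [-44.09841449  95.62354441] 21.3833 [ 0.70790868 -0.87448499  0.00148909]
True [-52.80546302 129.81575758] 23.6833 [-0.13022363  0.7674556  -0.75091569]
[-44.05879066 129.26290779] 24.35
```

```bash
cat >> h.py <<'E'
def findpin(f,box=(150,150,195,225)):
    o=[r for r in rects(f,box,gripmask,.009) if r["L"]>90]
    return o
E
python3 - <<'E'
from h import *
f=frame("top"); o=findpin(f); print(o)
save(f,"t2",(150,150,280,230),6); print(S()["t"])
E
```

```text
[{'mean': array([0.5308, 0.2891]), 'rc': array([0.5357, 0.3029]), 'L': 175.2, 'W': 118.2, 'th': 0.01, 'pca': np.float64(5.36)}]
24.4
```

View pics/t2.png

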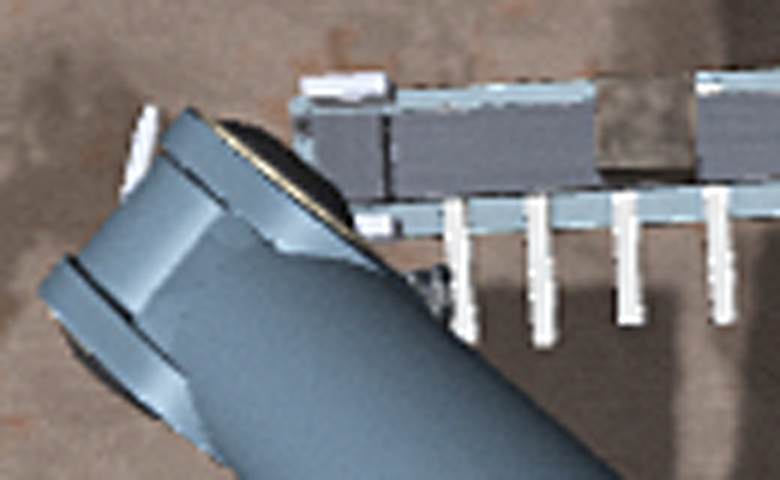

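```bash
python3 - <<'E'
from h import *
a=np.radians(-12.15); d=np.array([np.cos(a),np.sin(a)])
g=np.array([.5605,.3175])-.0420*d+.006*d+[-.001,-.0005]
O=[PI,0,a-PI/2]
robot.goto([*g,.09],O); robot.grip(0.55,80)
f=frame("side"); save(f,"s2",(120,110,280,230))
r=robot.move_straight([*g,-.0085],vel=.08,contact_N=6); print(r,tcp(),S()["wrist_force"],S()["t"])
f=frame("side"); save(f,"s3",(120,110,280,230))
E
```

```text
False [ 0.52472416  0.32483975 -0.00792812] [-0.58814441 -0.62214381 -0.32019607] 26.9333
```

View pics/s3.png

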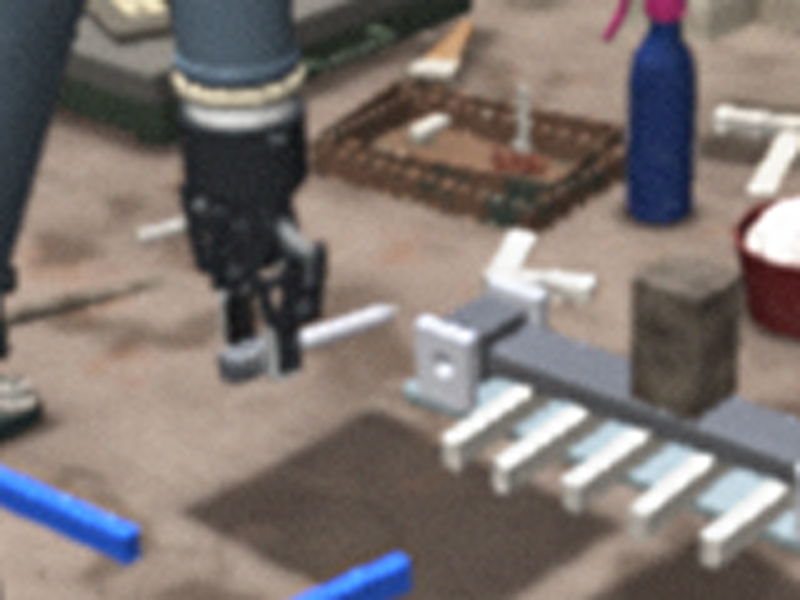

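```bash
python3 - <<'E'
from h import *
robot.grip(0.0,90); s=S(); print(s["opening"],tcp(),s["wrist_force"],s["t"])
z0=tcp()[2]
a=np.radians(-12.15)
p=tcp(); robot.move_straight([p[0],p[1],.06],vel=.15); print(S()["wrist_force"],S()["opening"])
h=np.array([129.3])
O=[PI,0,Fx.yaw-PI/2]
# grip centre to tip 106.5; grasp at +6 -> tip 100 ahead; stop with tip 25 mm before hole
robot.goto(Fx.w(-42-100-30,129.3,60),O)
robot.move_straight(Fx.w(-42-100-30,129.3,1000*z0+29),vel=.1)
print("z0",z0,tcp(),Fx.inv(tcp()),S()["tcp_rot"],S()["t"])
f=frame("side"); save(f,"s4",(130,110,290,230)); f=frame("top"); save(f,"t4",(170,150,300,240),6)
E
```

```text
0.18817590693502803 [ 0.5245191   0.3246454  -0.00785458] [-1.63874713 -1.69398284  5.0678402 ] 27.3667
[ 0.17842498  0.34416712 -1.76603704] 0.1810346984073613
z0 -0.00785457737793363 [0.42014578 0.18956204 0.02099808] [-171.69852278  129.99970399] [ 3.14139457e+00  3.69402409e-04 -1.52913642e+00] 29.2417
```

View pics/s4.png

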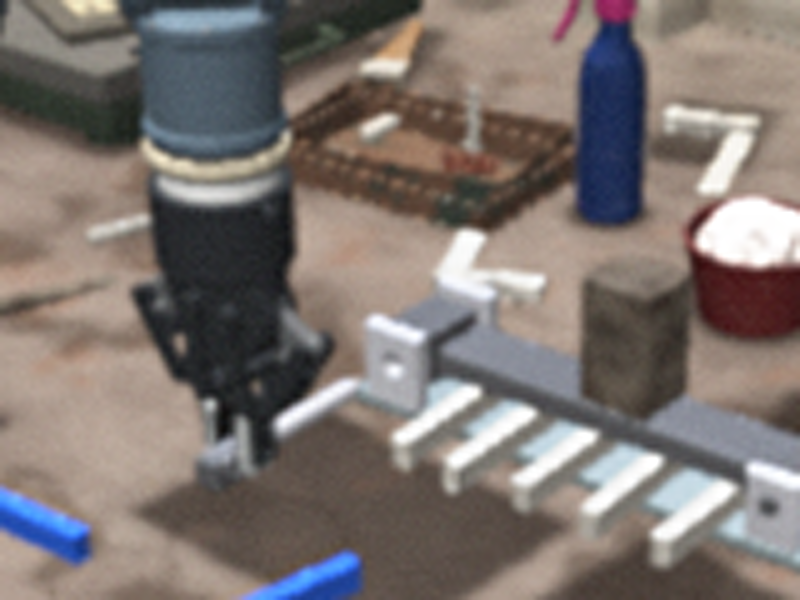

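View pics/t4.png

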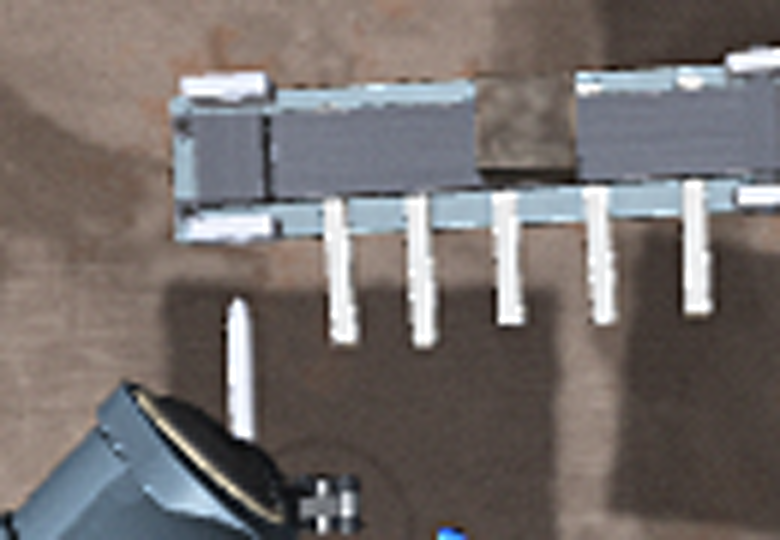

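```bash
python3 - <<'E'
from h import *
f=frame("top"); r=rects(f,(200,196,216,222),white,.038,20); print(r)
if r: print(Fx.inv(r[0]["mean"]), np.radians(r[0]["pca"]))
# shaft axis in side view: predicted vs observed
s=frame("side"); im,back=up(s,(180,180,204,200))
m=(im.min(2)>165).astype(np.uint8); n,l,st,c=cv2.connectedComponentsWithStats(m)
i=1+np.argmax(st[1:,4]); P=back(np.argwhere(l==i)[:,::-1]); vx,vy,x0,y0=cv2.fitLine(P.astype(np.float32),cv2.DIST_L2,0,.01,.01).ravel()
print("obs line",x0,y0,vy/vx,st[i])
p=tcp(); 
for yo in(0,):
    A=proj(s,np.array([Fx.w(*(Fx.inv(p)[0]+k,Fx.inv(p)[1],38)) for k in(20,100)])); sl=(A[1,1]-A[0,1])/(A[1,0]-A[0,0]); print(A,sl,"pred v at x0",A[0,1]+sl*(x0-A[0,0]))
E
```

```text
[{'mean': array([0.4876, 0.1938]), 'rc': array([0.4891, 0.1942]), 'L': 64.8, 'W': 9.4, 'th': 1.73, 'pca': np.float64(1.88)}]
[-104.12728405  131.46925739] 0.032812189937493394
obs line 193.66394 189.70694 -0.54875666 [  42   42  150   89 4154]
[[182.65054012 197.37798665]
 [201.10419769 186.26324043]] -0.602305866690365 pred v at x0 190.74455102683558
```

```bash
python3 - <<'E'
from h import *
p=tcp(); y=128.6
robot.move_straight(Fx.w(-160,y,21.1),vel=.1); print(Fx.inv(tcp()),tcp()[2])
q=Fx.inv(tcp())
for xt in(-135,-110,-90,-72):
    r=robot.move_straight(Fx.w(xt,y,21.1),vel=.05,contact_N=8); s=S(); print(r,Fx.inv(tcp()).round(2),tcp()[2].round(4),np.round(s["wrist_force"],1),np.round(s["torque"],2),s["t"])
    if r: break
f=frame("side"); save(f,"s5",(150,120,290,230)); f=frame("top"); save(f,"t5",(170,150,300,240),6)
E
```

```text
[-159.05795541  128.62546115] 0.021443703694426844
False [-135.22  128.53] 0.0209 [-0.5  0.8 -1.2] [-0.01 -0.    0.  ] 30.3583
False [-110.19  128.55] 0.021 [ 0.4 -0.3 -2. ] [-0.    0.02 -0.04] 31.0083
False [-89.99 128.52] 0.021 [ 0.2  0.1 -0.8] [-0.05  0.05  0.  ] 31.5583
False [-71.89 128.55] 0.021 [-0.7 -0.6 -1.4] [-0.04  0.04  0.03] 32.0667
```

View pics/s5.png

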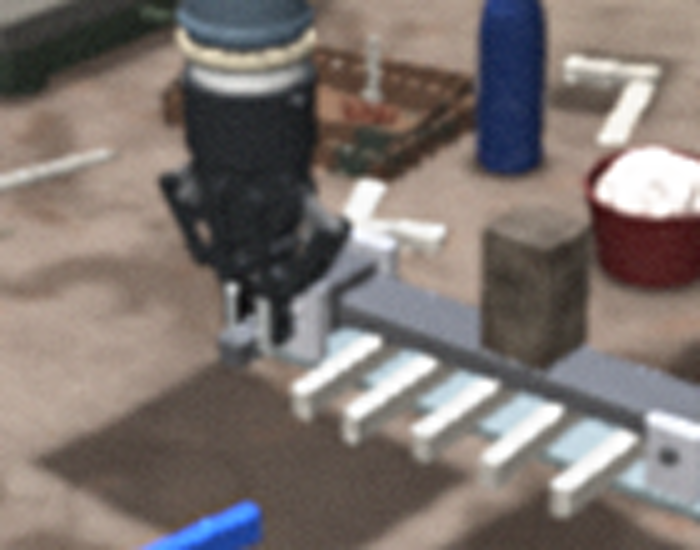

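```bash
python3 - <<'E'
from h import *
y=128.55
r=robot.move_straight(Fx.w(-48,y,21.1),vel=.02,contact_N=12); s=S(); print(r,Fx.inv(tcp()).round(2),tcp()[2].round(4),np.round(s["wrist_force"],1),s["opening"],s["t"])
f=frame("side"); save(f,"s6",(150,120,290,230))
E
```

```text
True [-58.35 128.34] 0.02 [-0.4  0.  -0. ] 0.18051932059212908 33.025
```

View pics/s6.png

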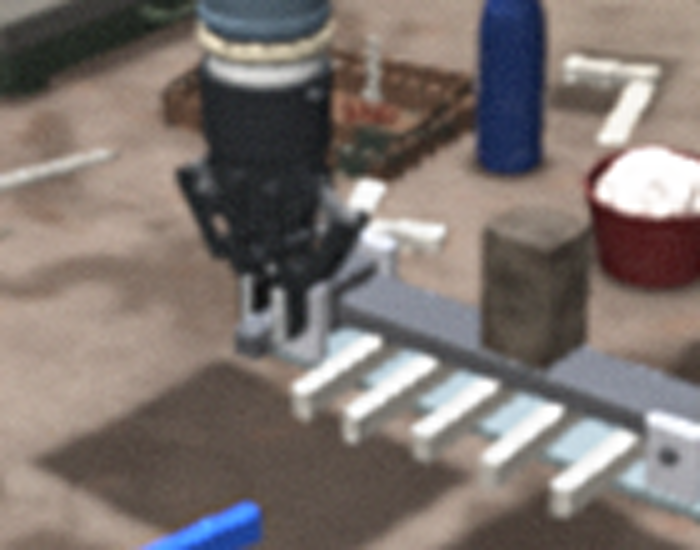

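```bash
python3 - <<'E'
from h import *
robot.grip(0.36); print(S()["opening"],S()["wrist_force"])
p=tcp(); robot.move_straight([p[0],p[1],.09],vel=.15)
robot.move_straight(Fx.w(-125,128.5,90),vel=.2); robot.grip(0.0); robot.move_straight(Fx.w(-125,128.5,20),vel=.2)
r=robot.move_straight(Fx.w(-90,128.5,20),vel=.02,contact_N=10); s=S(); print(r,Fx.inv(tcp()).round(2),np.round(s["wrist_force"],1),s["t"])
robot.move_straight(Fx.w(-125,128.5,20),vel=.2); robot.move_straight(Fx.w(-125,128.5,90),vel=.2)
robot.goto([.42,-.15,.25],[PI,0,Fx.yaw-PI/2])
f=frame("side"); save(f,"s7",(150,120,310,240)); f=frame("top"); save(f,"t7",(190,145,320,235),6); print(S()["t"])
for o in rects(f,(220,178,292,215),white,.029): print(Fx.inv(o["mean"]),Fx.inv(o["rc"]),o)
print("tray",rects(f,(340,150,450,240),traymask,.014,200))
E
```

```text
0.3613581976971467 [-0.29003885  0.1116134  -0.56679738]
True [-98.66 128.4 ] [0.7 0.3 0.2] 36.7083
39.0083
[-55.57623604 -97.61329484] [-54.7892049  -97.94583354] {'mean': array([ 0.5455, -0.0331]), 'rc': array([ 0.5463, -0.0334]), 'L': 65.4, 'W': 11.3, 'th': 0.79, 'pca': np.float64(0.9)}
[-54.71606064 -49.80837775] [-56.36954462 -48.63962169] {'mean': array([0.5444, 0.0147]), 'rc': array([0.5427, 0.0158]), 'L': 68.1, 'W': 15.0, 'th': 0.72, 'pca': np.float64(3.21)}
[-53.8215509   -3.60621489] [-55.29979607  -3.04515231] {'mean': array([0.5434, 0.0609]), 'rc': array([0.5419, 0.0614]), 'L': 65.4, 'W': 14.3, 'th': 0.48, 'pca': np.float64(2.09)}
[-58.92865305  40.23996519] [-59.42823286  40.26045944] {'mean': array([0.5365, 0.1045]), 'rc': array([0.536 , 0.1045]), 'L': 73.7, 'W': 12.2, 'th': 3.69, 'pca': np.float64(3.4)}
[-57.95983226  80.93445359] [-57.56426726  80.81814222] {'mean': array([0.5358, 0.1452]), 'rc': array([0.5362, 0.1451]), 'L': 71.1, 'W': 12.4, 'th': 3.19, 'pca': np.float64(4.52)}
tray [{'mean': array([ 0.536 , -0.3521]), 'rc': array([ 0.5355, -0.3506]), 'L': 208.6, 'W': 171.0, 'th': 88.11, 'pca': np.float64(83.31)}]
```

View pics/s7.png

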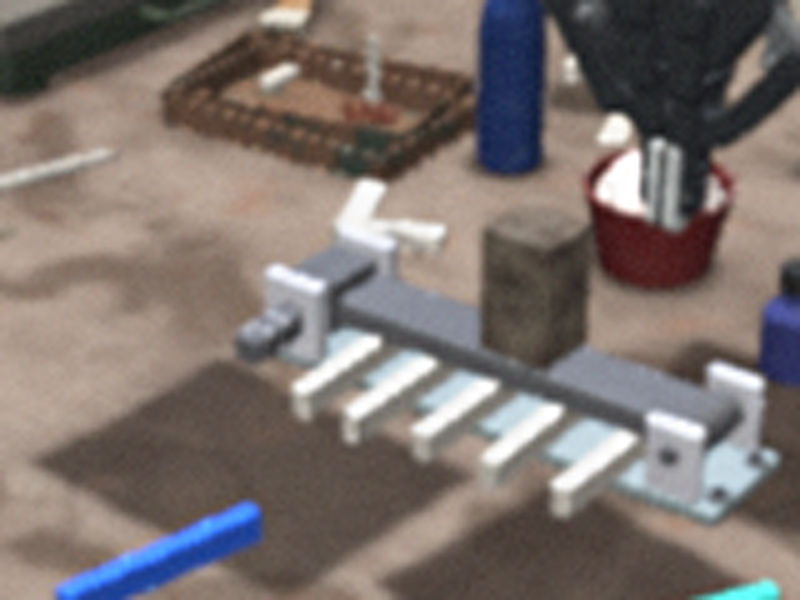

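View pics/t7.png

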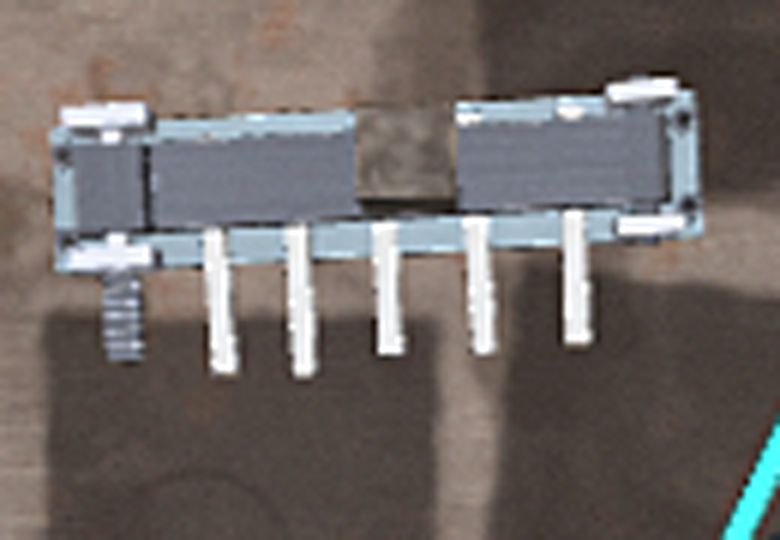

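```bash
cat >> h.py <<'E'
def wf(): return np.round(robot.sense()["wrist_force"],1)
def pull(yf,xg,yawdeg,openf=0.31,ztcp=.001,dist=.064):
    """grasp strip at fixture (xg,yf), pull straight along its axis"""
    yw=np.radians(yawdeg); O=[PI,0,yw-PI/2]
    g=Fx.w(xg,yf,0); g[2]=ztcp
    robot.goto(g+[0,0,.12],O); robot.grip(openf,80)
    e=tcp()-(g+[0,0,.12]); print("err mm",(e*1000).round(1))
    robot.move_straight(g+[-e[0],-e[1],.03],vel=.15)
    r=robot.move_straight(g-[e[0],e[1],0],vel=.06,contact_N=6); print("down",r,Fx.inv(tcp()).round(1),tcp()[2].round(4),wf())
    if r: return False
    robot.grip(0.0,80); print("closed",round(robot.sense()["opening"],3),wf())
    p=tcp(); d=np.array([np.cos(yw),np.sin(yw),0])
    for k in (.33,.66,1.0):
        robot.move_straight(p-d*dist*k,vel=.05); print(" pull",wf(),round(robot.sense()["opening"],3),Fx.inv(tcp()).round(1),round(robot.sense()["t"],1))
    return True
E
python3 - <<'E'
from h import *
pull(-97.7,-82,0.9)
f=frame("side"); save(f,"s8",(150,120,310,240)); f=frame("top"); save(f,"t8",(190,145,320,235),6)
E
```

```text
err mm [ 0.1 -0.7  0.7]
down False [-82.1 -96.8] 0.0008 [-0.2 -0.1  0.5]
closed 0.103 [-0.8 -0.1  2.7]
 pull [-2.5 -0.5  4. ] 0.104 [-104.5  -96.5] 42.5
 pull [-2.   0.7  1.4] 0.102 [-125.5  -96.2] 43.0
 pull [-0.9  0.2 -0.5] 0.103 [-146.4  -95.6] 43.6
```

View pics/s8.png

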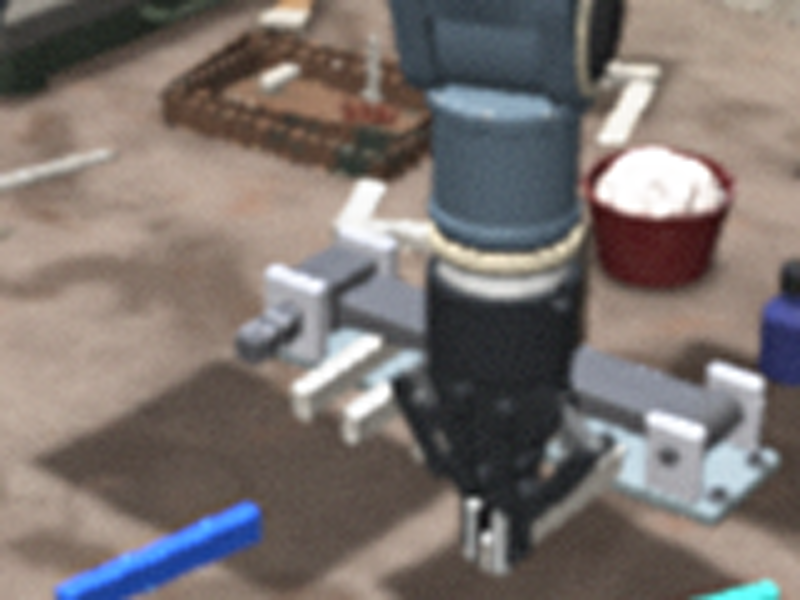

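View pics/t8.png

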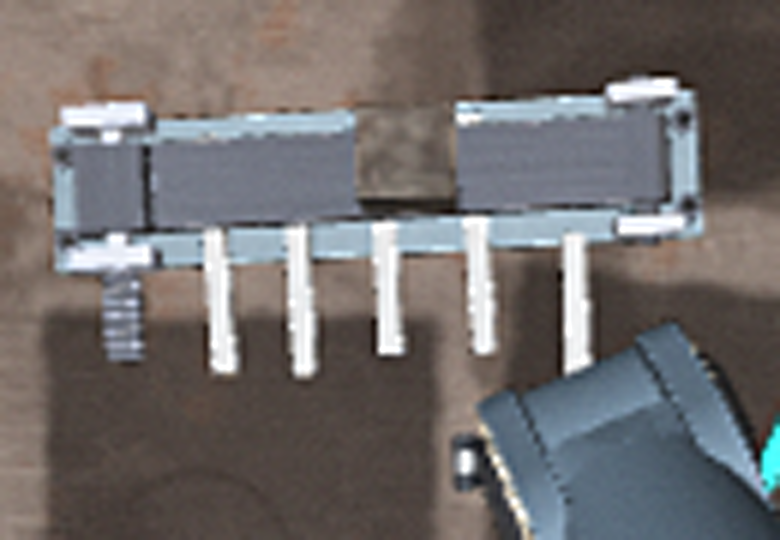

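```bash
cat >> h.py <<'E'
def gettray():
    f=frame("top"); return f,[o for o in rects(f,(330,140,460,250),traymask,.014,200)]
def place(slot,tray,tyaw,back=.051,z=None):
    """tray centre xy (robot frame), tray yaw rad; slot = y in tray (m)"""
    O=[PI,0,tyaw-PI/2]
    cs,sn=np.cos(tyaw),np.sin(tyaw)
    g=np.array([tray[0]-back*cs-slot*sn, tray[1]-back*sn+slot*cs, .10])
    robot.goto(g,O); e=tcp()-g; e[2]=0; g=g-e
    print("carry",round(robot.sense()["opening"],3),wf())
    g[2]=.025; robot.move_straight(g,vel=.15)
    g[2]=-.012; r=robot.move_straight(g,vel=.04,contact_N=4); print("touch",r,tcp().round(4),wf())
E
python3 - <<'E'
from h import *
p=tcp(); robot.move_straight(p+[0,0,.08],vel=.12); print(S()["opening"],wf())
f=frame("side"); save(f,"s9",(150,120,310,240)); 
f,t=gettray(); print(t)
E
```

```text
0.10628263403790937 [ 0.3 -0.2 -2.3]
[{'mean': array([ 0.5349, -0.3509]), 'rc': array([ 0.5356, -0.3509]), 'L': 207.8, 'W': 171.1, 'th': 88.28, 'pca': np.float64(88.12)}]
```

View pics/s9.png

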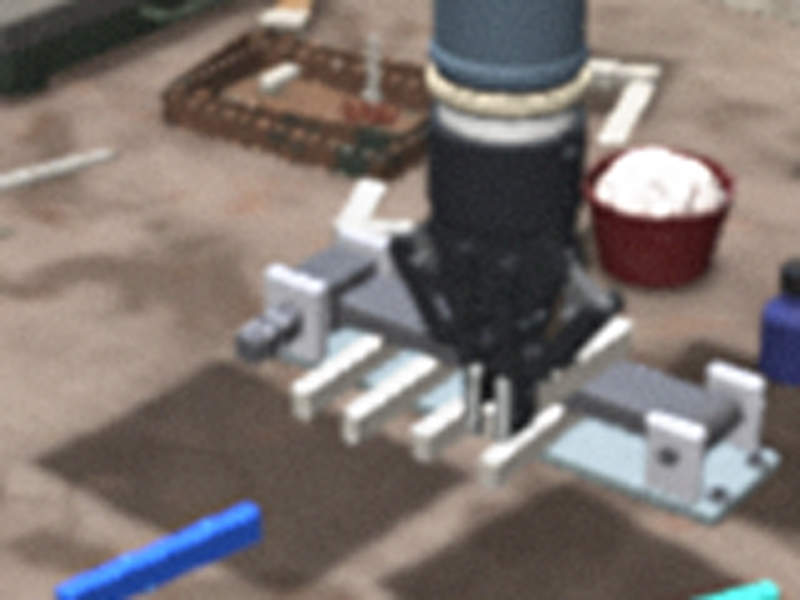

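```bash
python3 - <<'E'
from h import *
place(-.066,[.5345,-.3515],np.radians(-1.85))
f=frame("side"); save(f,"s10",(300,180,460,310)); 
E
```

```text
carry 0.106 [-0.5 -0.1 -1.6]
touch True [ 0.48   -0.4182 -0.0035] [-0.6  0.9  3.8]
```

View pics/s10.png

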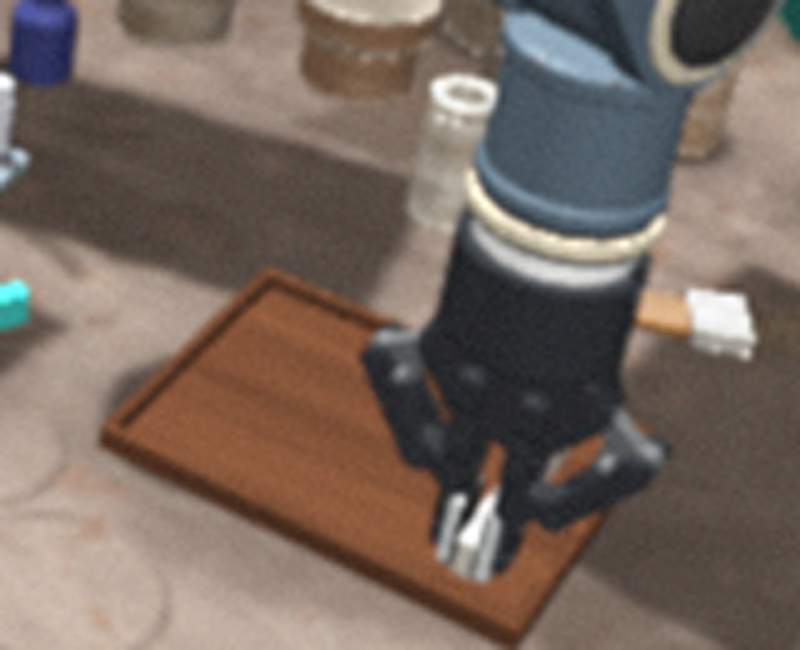

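```bash
cat >> h.py <<'E'
def release():
    robot.grip(0.2); p=tcp(); robot.move_straight(p+[0,0,.12],vel=.2)
def lift(): 
    p=tcp(); p[2]=.165; robot.move_straight(p,vel=.2); print("lift",round(robot.sense()["opening"],3),wf(),robot.sense()["t"])
E
python3 - <<'E'
from h import *
release(); 
pull(-50.1,-82,2.1)
f=frame("side"); save(f,"s11"); f,t=gettray(); print(t); save(f,"t11",(190,140,450,240),3)
E
```

```text
err mm [ 0.2 -0.8 -0.1]
down False [-82.2 -49.2] 0.0008 [-0.5  0.3  0.4]
closed 0.101 [-0.1  0.1  2.4]
 pull [12.5  0.2 -9.9] 0.104 [-97.3 -48.7] 52.6
 pull [-0.5 -0.   0.7] 0.106 [-124.9  -49.2] 53.1
 pull [-0.8 -0.4 -0.6] 0.104 [-146.5  -49.1] 53.7
[{'mean': array([ 0.535 , -0.3454]), 'rc': array([ 0.5354, -0.3505]), 'L': 208.2, 'W': 170.8, 'th': 88.18, 'pca': np.float64(87.82)}]
```

View pics/s11.png

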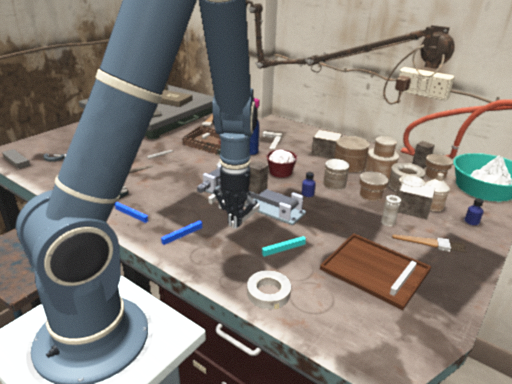

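View pics/t11.png

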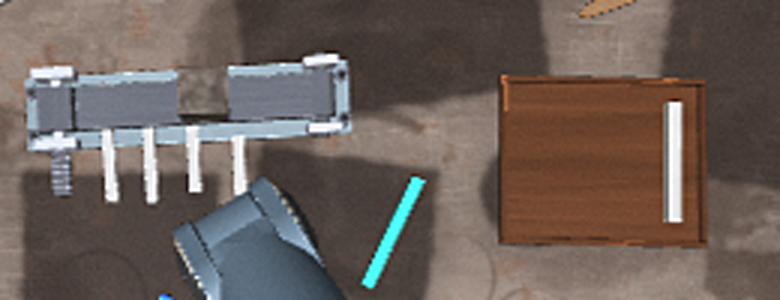

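```bash
sed -i 's/p-d\*dist\*k,vel=.05/p-d*dist*k,vel=.035/' h.py; python3 - <<'E'
from h import *
lift()
place(-.033,[.5345,-.3515],np.radians(-1.85)); release()
pull(-3.9,-82,1.9)
f=frame("side"); save(f,"s12",(150,120,310,240)); f,t=gettray(); print(t); save(f,"t12",(190,140,450,240),3)
for o in rects(f,(190,178,292,215),white,.029): print(Fx.inv(o["rc"]),o["L"],o["pca"])
E
```

```text
lift 0.104 [-0.2  0.4 -2.2] 54.7833
carry 0.101 [ 0.1  0.6 -1.7]
touch True [ 0.4809 -0.3849 -0.0035] [-1.2  0.8  4.2]
err mm [ 0.2 -0.8 -0.1]
down False [-82.2  -3. ] 0.0008 [0.  0.2 0.3]
closed 0.105 [-1.1 -0.5  2.6]
 pull [0.6 0.2 1.7] 0.104 [-104.    -2.9] 62.9
 pull [-0.8 -0.4  1.5] 0.104 [-125.3   -3. ] 63.7
 pull [-1.  -0.5 -0.3] 0.109 [-146.5   -2.8] 64.5
[{'mean': array([ 0.5352, -0.342 ]), 'rc': array([ 0.5357, -0.3507]), 'L': 208.2, 'W': 170.9, 'th': 88.25, 'pca': np.float64(88.14)}]
[-59.42823286  40.26045944] 73.7 3.37
[-57.56426726  80.81814222] 71.0 4.64
[-29.527482   134.81433349] 41.4 -86.12
[-54.80431512  -3.16556253] 42.6 1.78
```

View pics/s12.png

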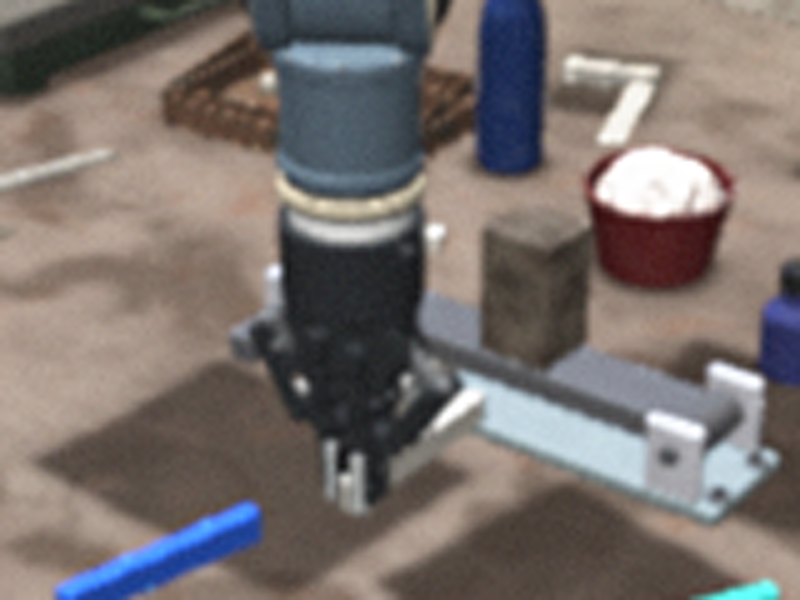

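View pics/t12.png

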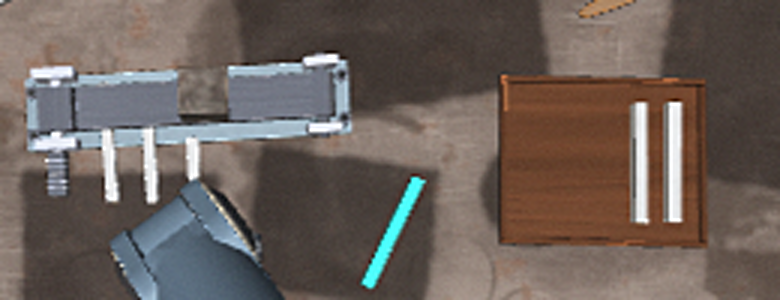

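```bash
python3 - <<'E'
from h import *
lift()
place(0,[.5345,-.3515],np.radians(-1.85)); release()
f=frame("side"); save(f,"s13",(190,150,290,225),8); f=frame("top"); save(f,"t13",(190,150,260,215),11);print(S()["t"])
E
```

```text
lift 0.106 [ 0.1 -0.4 -1.9] 65.5333
carry 0.104 [ 0.3  0.6 -2.4]
touch True [ 0.4821 -0.3518 -0.0035] [-0.8  0.6  3.5]
69.5083
```

View pics/s13.png

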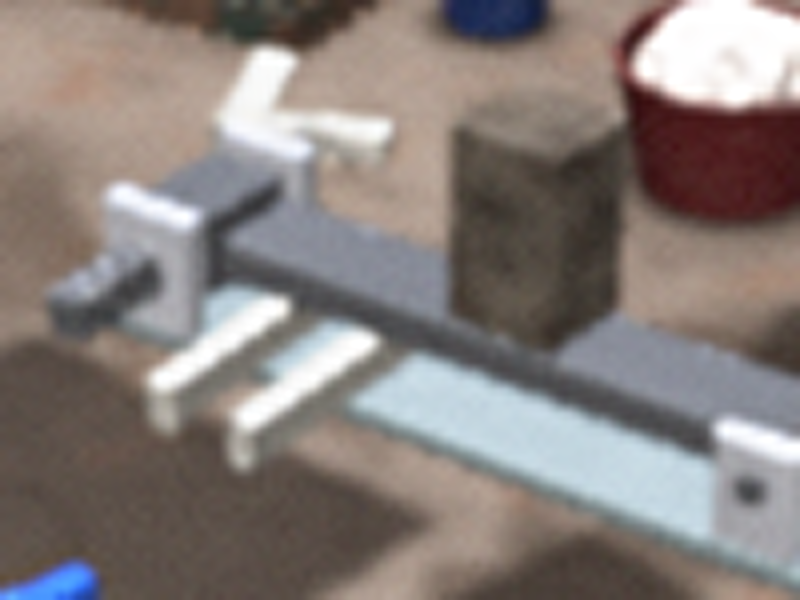

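View pics/t13.png

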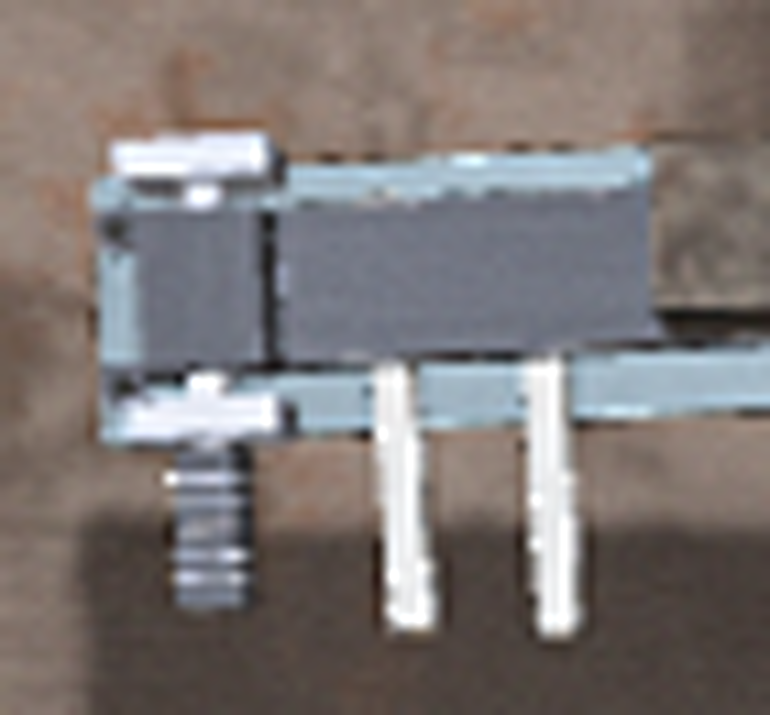

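```bash
python3 - <<'E'
from h import *
O=[PI,0,Fx.yaw-PI/2]
robot.goto(Fx.w(-125,129,90),O); robot.grip(0.0); robot.move_straight(Fx.w(-125,128.5,20),vel=.2)
r=robot.move_straight(Fx.w(-92,128.5,20),vel=.02,contact_N=8); s=S(); print(r,Fx.inv(tcp()).round(2),np.round(s["wrist_force"],1),s["t"])
if r and Fx.inv(tcp())[0]<-99.3:
    r=robot.move_straight(Fx.w(-92,128.5,20),vel=.02,contact_N=10); s=S(); print(r,Fx.inv(tcp()).round(2),s["t"])
robot.move_straight(Fx.w(-125,128.5,20),vel=.2); robot.move_straight(Fx.w(-125,128.5,90),vel=.2)
E
```

```text
True [-98.57 127.66] [-1.2  0.6 -0.8] 73.6
```

```bash
sed -i 's/g+\[-e\[0\],-e\[1\],.03\]/g+[0,0,.03]/; s/robot.move_straight(g-\[e\[0\],e\[1\],0\],vel=.06/robot.move_straight(g,vel=.06/' h.py; python3 - <<'E'
from h import *
pull(39.3,-86,3.2)
f=frame("side"); save(f,"s14",(150,120,310,240)); f,t=gettray(); print(t); save(f,"t14",(190,140,450,240),3)
E
```

```text
err mm [-0.4  0.9 -0.2]
down False [-86.1  39.4] 0.0008 [-0.1 -0.   0.7]
closed 0.101 [-1.4 -1.3  5. ]
 pull [ 0.8 -0.1  1.4] 0.107 [-107.7   39. ] 77.7
 pull [-2.5 -0.1  1. ] 0.103 [-129.5   38.4] 78.4
 pull [ 0.5  0.2 -2.3] 0.104 [-149.8   38.2] 79.2
[{'mean': array([ 0.5353, -0.341 ]), 'rc': array([ 0.5354, -0.3506]), 'L': 207.8, 'W': 170.8, 'th': 88.15, 'pca': np.float64(88.04)}]
```

View pics/s14.png

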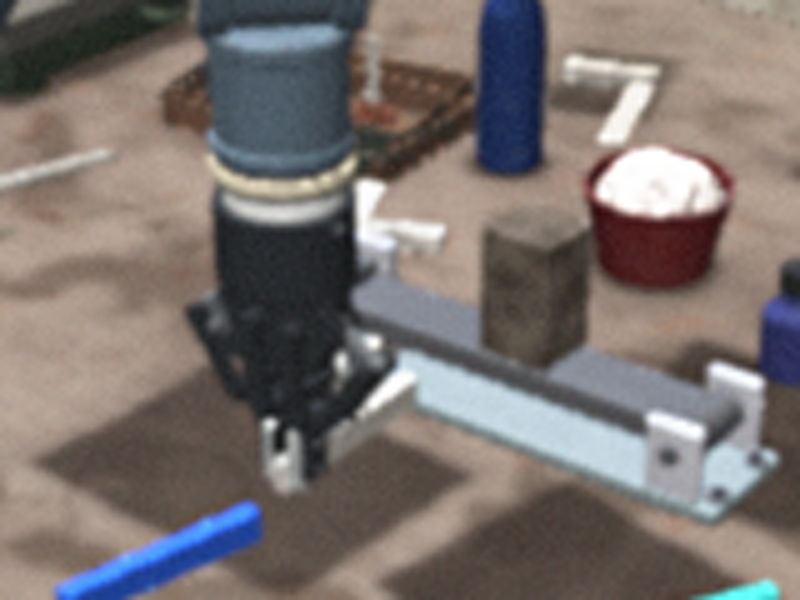

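View pics/t14.png

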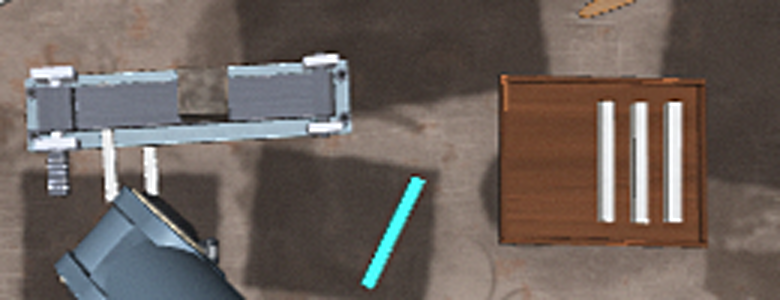

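```bash
python3 - <<'E'
from h import *
lift()
place(.033,[.5345,-.3515],np.radians(-1.85),back=.049); release()
f=frame("top")
for o in rects(f,(218,182,236,212),white,.029): print(Fx.inv(o["rc"]),o)
s=frame("side"); save(s,"s15",(190,150,290,225),8); save(f,"t15",(190,140,450,240),3)
print(S()["t"])
E
```

```text
lift 0.102 [-0.4 -0.4 -3.3] 80.2833
carry 0.102 [ 0.3 -0.2 -1.6]
touch True [ 0.4852 -0.3189 -0.0035] [-1.3  0.8  4.9]
[-57.56426726  80.81814222] {'mean': array([0.5356, 0.1451]), 'rc': array([0.5362, 0.1451]), 'L': 71.0, 'W': 11.9, 'th': 3.89, 'pca': np.float64(4.51)}
84.2833
```

View pics/s15.png

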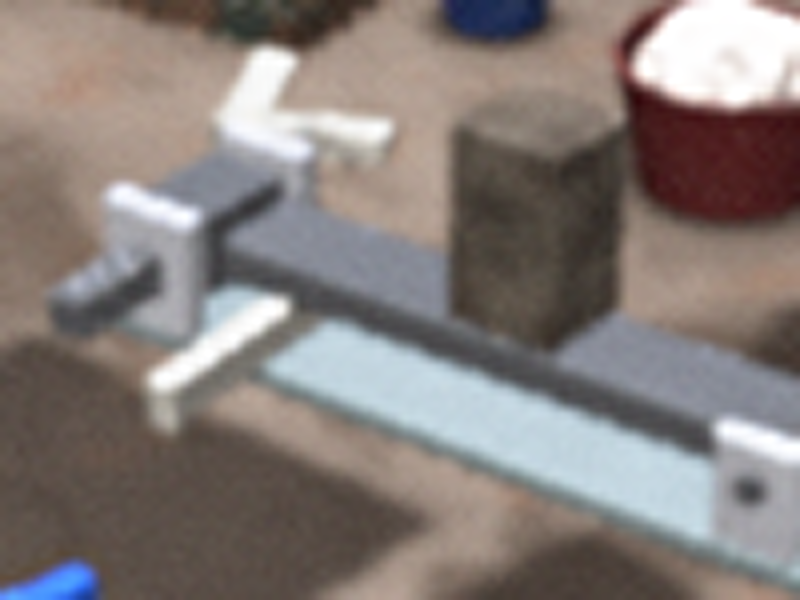

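View pics/t15.png

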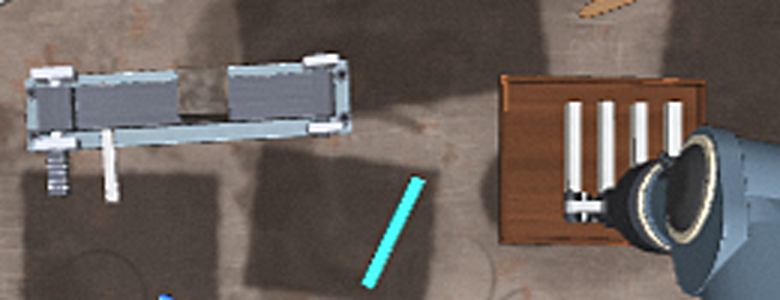

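```bash
python3 - <<'E'
from h import *
ok=pull(79.5,-86,3.8,openf=.28)
f=frame("side"); save(f,"s16",(150,120,310,240)); f,t=gettray(); print(t); save(f,"t16",(190,140,450,240),3)
E
```

```text
err mm [ 0.3 -0.9 -0.1]
down False [-86.1  79.7] 0.0008 [0.1 0.6 0.8]
closed 0.107 [-1.  -0.7  2.8]
 pull [ 6.   0.1 -4. ] 0.108 [-104.5   79.2] 88.6
 pull [ 6.6  0.4 -3.2] 0.104 [-125.4   78.8] 89.4
 pull [ 0.5 -0.9 -2.6] 0.106 [-150.1   77.9] 90.2
[{'mean': array([ 0.5354, -0.3428]), 'rc': array([ 0.5355, -0.3506]), 'L': 207.9, 'W': 170.8, 'th': 88.11, 'pca': np.float64(88.06)}]
```

View pics/s16.png

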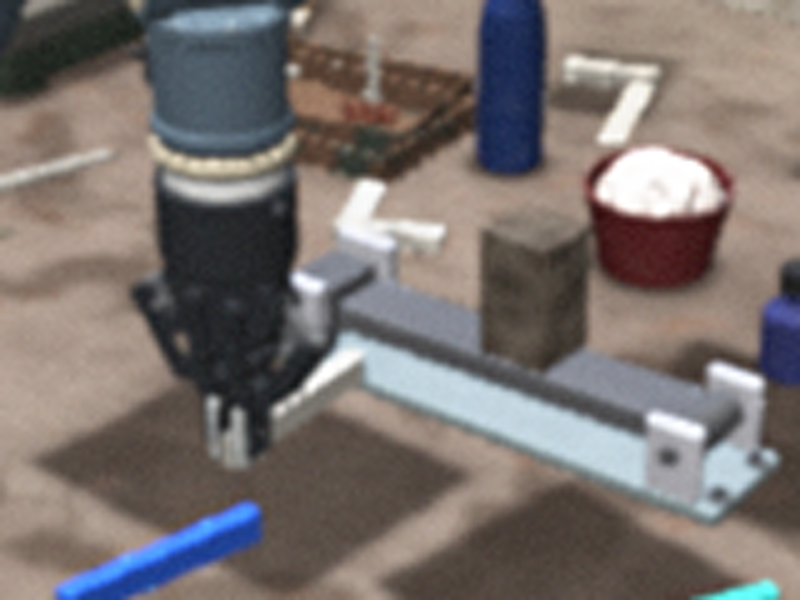

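View pics/t16.png

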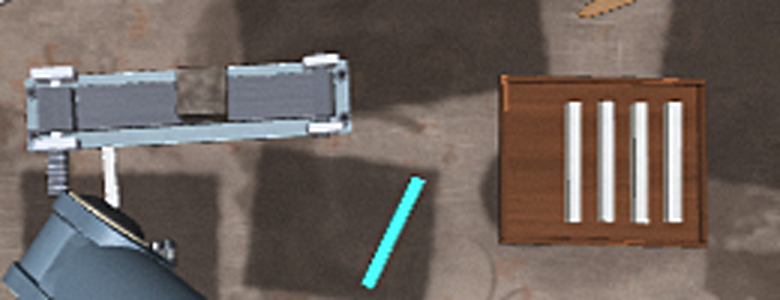

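```bash
python3 - <<'E'
from h import *
lift()
place(.066,[.5345,-.3515],np.radians(-1.85),back=.049); release()
robot.goto([.43,-.45,.3],[PI,0,-1.5])
f=frame("top"); save(f,"t17",(190,120,450,240),3); s=frame("side"); save(s,"s17"); save(s,"s17z",(190,150,320,225),6)
print(S()["t"])
E
```

```text
lift 0.104 [-0.2 -0.1 -2.6] 91.2333
carry 0.102 [-0.1 -0.1 -1.5]
touch True [ 0.4864 -0.2859 -0.0035] [-0.7 -1.1  4. ]
96.25
```

View pics/s17.png

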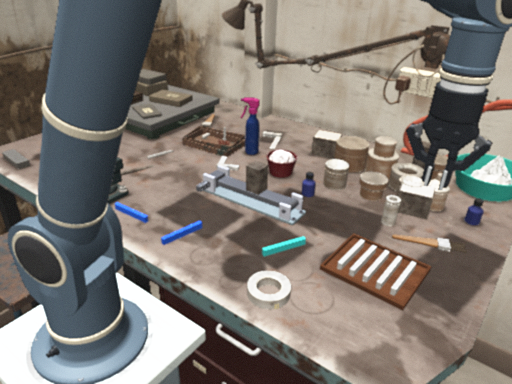

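View pics/t17.png

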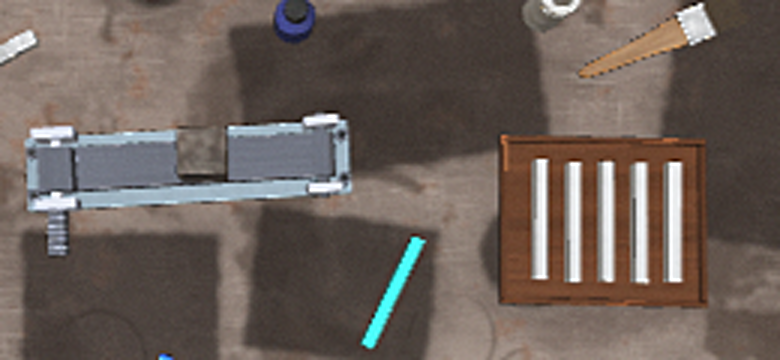

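View pics/s17z.png

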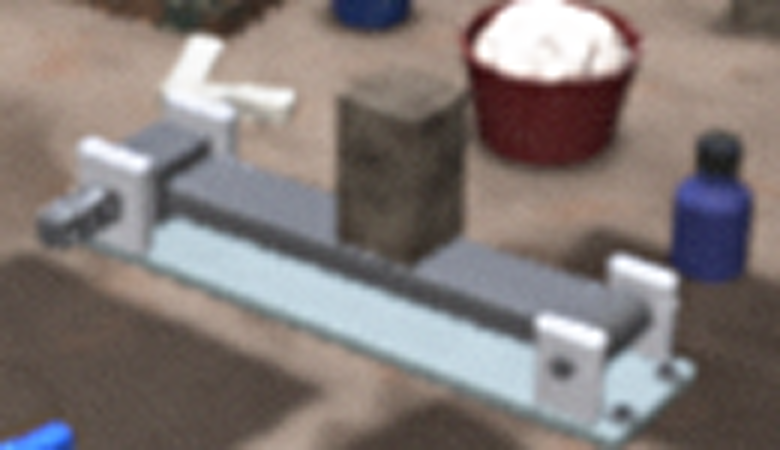

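```bash
python3 - <<'E'
from h import *
f=frame("side")
z=[]
for (u,v) in [(232,178),(240,184)]:
    d=float(np.median(f["range_z"][v-1:v+2,u-1:u+2])); X=f["R"].T@(np.array([(u-f["cx"])/f["fx"],(v-f["cy"])/f["fy"],1])*d-f["t"]); print(Fx.inv(X).round(0),X[2].round(4))
robot.sleep(0.5)
robot.close_job(); print(S()["t"])
E
```

```text
[14. 80.] 0.0452
[-2. 38.] 0.0458
the job is handed in; nothing more can be done
the job is handed in; nothing more can be done
```

I pushed the lock pin fully home while all five strips were in place. I then drew the strips out one at a time, working from the hinge end to the pin end, laid them side by side in the wooden tray, and handed the job in. The last clock reading before that was about 96 s of the 210 s allowed.

**Last checks**
- **Strips:** the final pictures show all five inside the tray, which had not moved.
- **Pin:** it stopped at the depth expected for fully home. A push on its end two strips before the finish found it there still (within 0.1 mm), and in the final picture the grip's end is in the same place.
- **Bar:** its top reads about 45 to 46 mm over the bench, against 47 mm when it was level. That fits the bar settling slightly onto the pin.
- **Block and bottle:** the block is upright and in its original place to within about 1 pixel (3 mm). By eye in the pictures, the bottle is standing where it was.

**What disagreed**
- **Fingertip offset:** touching the bench showed the fingertips about 11 mm behind the reported TCP, not ahead of it as the description says. I used the measured value throughout.
- **First probe:** my first attempt to touch the cheek missed above it because of this, and I repeated it at the right height.
- **Pin sideways shift:** the pin's grip moved about 2 pixels sideways, noticed during the third strip's withdrawal. I did not find the cause, but it did not come out.
- **Second strip's pull:** it needed about 12 N at first, more than the others.

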